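# Close the specimen box and push its tray home

## Task

The specimen box on the pulled-out tray has been left open. Using only the fingertips, first push its lid over and down until it is shut, and only then push the tray by its blue front all the way into the cabinet, without slamming it. Do not pick anything up, and leave the vials and the marker pen where they are.

Things in the scene. Friction and masses are not known exactly. Their poses are not given: they have to be found in the camera images.
- cabinet: Low grey sheet-steel cabinet fixed to the desk, 215 deep x 210 wide x 72 high mm, open at the front. Origin: on the desk under the middle of its front edge. Its x axis points level into the cabinet (the way the tray is pushed shut), y to its left, z up. The arm may pass above it, above 72 mm.
- tray (a joint): How far the sliding tray is pulled out of the cabinet, m: 0 fully home (front plate against the cabinet), about 0.15 fully out. It slides level along the cabinet's x axis, with about 4 N of friction, and stays where it is left.
- tray_front (a point): Centre of the outer face of the tray's blue front plate (6 thick x 206 wide x 24 high mm, from 5 to 29 mm above the desk; this point is 17 mm above the desk). Push here along the cabinet's +x. It moves with the tray. The tray's floor is 10 mm above the desk.
- box: Beige specimen box with a hinged lid, 116 x 160 x 42 mm when shut, 0.5 kg, standing loose in the tray. Origin: centre of its underside. It stands turned round: its own x axis points roughly out of the cabinet towards the robot, to its hinge side; z up. It has about 5 to 20 mm of play in the tray.
- box_lid (a joint): Opening angle of the box's lid, rad: 0 shut, pi/2 lid upright, 2.0 fully open, leaning back towards the robot out of the cabinet. The hinge is stiff (about 0.09 N m of friction): the lid stays at any angle and must be pushed all the way down.
- lid_hinge (a point): Middle of the lid's hinge line, on the box edge nearest the robot, 26 mm above the box's underside; the line runs along the box's y, 160 mm long. The lid's free edge is 110 mm from the hinge; its outer face lies 16 mm off the plane through the hinge. Shut: lid top 16 mm above the hinge, free edge towards the cabinet. Upright: outer face looks towards the robot.
- vial_black: Glass sample vial with a black cap, 19 dia. x 52 mm, standing on the desk left of the tray. Origin: centre of its underside. Leave alone.
- vial_white: Glass sample vial with a white cap, 19 dia. x 52 mm, standing on the desk left of the tray. Origin: centre of its underside. Leave alone.
- marker: White and red marker pen, 14 x 125 x 16 mm, lying on the desk right of the tray. Origin: centre of its underside; its long axis is its y, lying roughly along the tray. Leave alone.

How it is judged:
By the outcome, as a careful person would: the job done as asked, in the order asked, and still so for the second after the job is handed in, with the robot touching nothing.
It also fails if it takes over 54 s, if anything falls off the work surface, if the arm or the gripper's body presses on something with over 40 N, if the wrist force passes 120 N, or if a joint passes its speed limit or range.

## Robot

A 7-joint arm with a two-finger parallel gripper is mounted at the origin on a cart in front of the work surface, level with it; the furniture and walls round the work are solid. World frame = base frame: x ahead of the robot, y to its left, z up, the work surface at z = 0. Lengths are in m, angles in rad, forces in N, time in s.
With the tool pointing down it reaches from about 0.425 to 0.925 m from the base axis. Payload 6.8 kg.
Tool frame: the origin (TCP) lies at the centre of the arm's flange, where the gripper is bolted on; the fingertips stand 182 mm ahead of it and the grasp point (between the pads) lies 163 mm ahead of it; z points along the fingers, y is the line along which they close (so a half turn about z gives the same grasp; the last joint's range is limited). The gripper opens to 88 mm and grips with 3 to 60 N. Pads are 20 mm wide; open, the fingers measure 115 mm over their backs; the gripper's body (75 mm by 178 mm) begins 61 mm behind the grasp point.
Start: joints at [-1.364, 0.477, 0.022, 1.555, -0.011, 1.109, -0.083], TCP at [0.209, 0.642, 0.405] pointing down, gripper open.
Joint ranges: [-2.96, 2.96], [-0.34, 2.1], [-1.41, 1.46], [0.24, 2.44], [-1.37, 4.51], [0.17, 1.92], [-2.96, 2.96]. Speed limits (rad/s): [2.39, 2.39, 3.14, 3.14, 3.14, 3.14, 3.14].

## Interface

Orientations are given as a unit quaternion [w, x, y, z].
In Python, from station import ctrl gives the robot as it stands.
- The arm moves only by the tool shift_gripper, called as name(argument=value, ...), one argument or row to a line, values as JSON. Schema: {"type":"object","properties":{"deltas":{"type":"array","items":{"type":"object","properties":{"x":{"type":"number"},"y":{"type":"number"},"z":{"type":"number"},"spin":{"type":"number"}},"additionalProperties":false},"minItems":1,"maxItems":8},"jaw":{"type":"number"},"only":{"type":"string"},"quiet":{"type":"boolean"},"lines":{"type":"string"}},"required":["deltas"],"additionalProperties":false}. deltas is a list of rows, 1 to 8 of them, each an object with the fields x, y, z (the shift in m), spin (a turn about the tool's z in rad); a field left out counts as zero; each row shifts and turns the commanded pose from where the row before left it, along the tool's axes as they then stand; what a row does not reach is not made up. A row lasts 1/8 s, in which the tool goes at most 0.0625 m and 0.188 rad, less where a joint would pass 70% of its speed; a pose out of reach is approached as far as the arm can. jaw is the finger opening in m, set as the call begins (left out keeps the last). The fingers move at their own pace and stop on an object; the grip force is fixed at half the most. Time passes only in rows, so rows that do not move let the fingers close. The tool returns the time, the measured TCP pose, the force, the opening and the grip force at its end. only (a regular expression) keeps the lines of the reply that match it, lines (a string "A,B") keeps lines A to B, and quiet returns only ok. Input that does not fit is refused with a message, and nothing moves.
- ctrl.sense(): the state, without advancing time (a new reading comes with each control period).
- ctrl.grab_frame(name): name is "scene" or "top" or "wrist"; returns a dict with "img" (400x640x3 uint8, red, green, blue), "mtx" (3x3 intrinsics, pixels), "rvec" (rotation vector, rad) and "tvec" (3), from world to camera coordinates, as OpenCV has them; the wrist camera has in their place "T_tool_cam" (4x4, takes a point from camera to tool coordinates, whose origin is the TCP and whose axes are the flange's). Camera axes: x right, y down, z forward; pixel columns grow to the right and rows downward; lengths in m; the calibration is good to about 2 mm. A picture is of the moment at which its call begins: read the wrist's pose just before it. There is no depth.
- ctrl.close_job(): hands the job in; it is judged then, once.
The state is a dict: "clock": time; "joint_positions": joint angles; "qvel": joint speeds; "joint_torque": joint torques, N m; "ee_pos": TCP position; "tcp_rot": TCP orientation; "ft_force": force on the tool from outside, world axes, zero at the start; "moment": the same for the moment, N m; "finger_gap": finger opening in m; "finger_force": force on a finger pad.
Only numpy, scipy, OpenCV 4.12 (cv2) and the standard library are available. Lean on these libraries where they do the work, as an engineer would, in place of code of your own. Each camera call takes 0.05 s, during which the arm holds its last target. There are 200 camera calls.

## Working session

There is one attempt and no reset: what is moved stays moved. The work goes in short steps, Python scripts to look and compute and a tool call to move; the robot and the scene stay as the last step left them, time stands still between calls to the robot, and variables do not carry over. Pictures are saved under pics/ and viewed, at most 10 in all, crops included, and the job is handed in when it is done.

```bash
ls; mkdir -p pics; python3 - <<'E'
from station import ctrl
import cv2,pickle
s=ctrl.sense(); print({k:s[k] for k in('clock','ee_pos','tcp_rot','finger_gap','ft_force')})
for n in('scene','top'):
    f=ctrl.grab_frame(n); pickle.dump(f,open(f'{n}0.pkl','wb')); cv2.imwrite(f'pics/{n}0.png',f['img'][:,:,::-1]); print(n,f['mtx'],f['rvec'],f['tvec'])
E
```

```text
pics
station.py
{'clock': 0.0, 'ee_pos': array([0.20892978, 0.64157495, 0.40372441]), 'tcp_rot': array([-7.33684904e-05,  1.56768206e-01,  9.87635043e-01, -8.63960034e-04]), 'finger_gap': 0.0877541986417803, 'ft_force': array([0.5761385 , 0.84264561, 0.2947407 ])}
scene [[422.11773746   0.         321.07210728]
 [  0.         422.11773746 198.41123056]
 [  0.           0.           1.        ]] [ 1.30686511 -2.30896902  0.84576403] [0.37872448 0.37298069 0.5938611 ]
top [[440.66051141   0.         315.929475  ]
 [  0.         440.66051141 191.00782912]
 [  0.           0.           1.        ]] [ 2.21343308 -2.15512717  0.08972967] [0.09579527 0.60838068 0.88185131]
```

View pics/scene0.png

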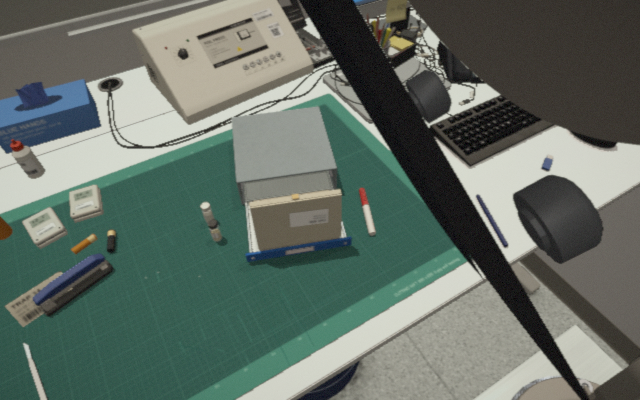

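View pics/top0.png

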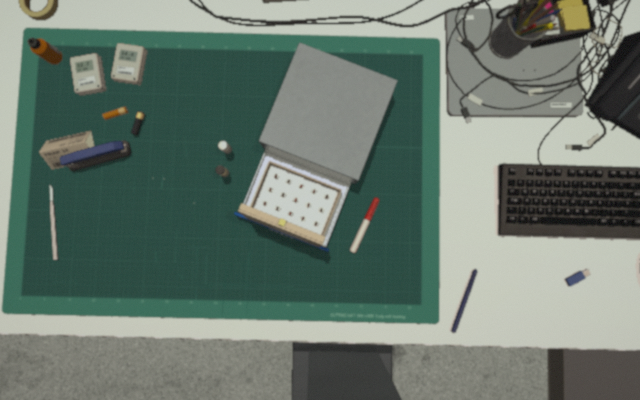

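Top view: cabinet roof corners are near (302,44), (396,82), (355,181) and (262,143). The blue front runs from about (237,213) to (325,244), and the lid stands about upright just above it. The vials are at (224,147) and (222,172), the marker at (365,225).

```bash
cat > h.py <<'E'
import numpy as np,cv2,pickle
def ray(f,uv,z):
    R=cv2.Rodrigues(f['rvec'])[0]; c=-R.T@f['tvec'].ravel()
    p=cv2.undistortPoints(np.array([[uv]],float),f['mtx'],None)[0,0]
    d=R.T@np.r_[p,1]; return c+d*(z-c[2])/d[2]
def proj(f,P): return cv2.projectPoints(np.atleast_2d(P).astype(float),f['rvec'],f['tvec'],f['mtx'],None)[0][:,0]
E
python3 - <<'E'
from h import *
np.set_printoptions(precision=4,suppress=True)
t=pickle.load(open('top0.pkl','rb')); s=pickle.load(open('scene0.pkl','rb'))
im=t['img']; hsv=cv2.cvtColor(im,cv2.COLOR_RGB2HSV)
m=((hsv[...,1]<40)&(hsv[...,2]>80)&(hsv[...,2]<165)).astype(np.uint8); m[:, :255]=0;m[:,402:]=0;m[:40]=0;m[185:]=0
m=cv2.morphologyEx(m,cv2.MORPH_OPEN,np.ones((5,5)))
c=max(cv2.findContours(m,0,2)[0],key=cv2.contourArea); b=cv2.boxPoints(cv2.minAreaRect(c)); print('cab',b,cv2.minAreaRect(c))
W=np.array([ray(t,p,.072) for p in b]); print(W, [np.linalg.norm(W[i]-W[i-1]) for i in range(4)])
for n,f,roi in(('top',t,(200,260,225,340)),('scene',s,(225,270,235,360))):
    h=cv2.cvtColor(f['img'],cv2.COLOR_RGB2HSV); k=((h[...,0]>100)&(h[...,0]<130)&(h[...,1]>130)).astype(np.uint8)
    r0,r1,c0,c1=roi; k2=np.zeros_like(k);k2[r0:r1,c0:c1]=k[r0:r1,c0:c1]
    c=max(cv2.findContours(k2,0,2)[0],key=cv2.contourArea); b=cv2.boxPoints(cv2.minAreaRect(c)); print(n,'blue',b); print(np.array([ray(f,p,.029) for p in b]))
a=cv2.resize(t['img'][135:255,205:395],None,fx=4,fy=4,interpolation=2); cv2.imwrite('pics/c1.png',a[:,:,::-1])
a=cv2.resize(s['img'][180:270,190:390],None,fx=4,fy=4,interpolation=2); cv2.imwrite('pics/c2.png',a[:,:,::-1])
E
```

```text
cab [[253.7694 151.0214]
 [296.689   40.6568]
 [397.4986  79.8606]
 [354.5791 190.2252]] ((325.634033203125, 115.44102478027344), (108.16432189941406, 118.41637420654297), 21.250507354736328)
[[ 0.6769  0.2357  0.072 ]
 [ 0.9015  0.1585  0.072 ]
 [ 0.8272 -0.0437  0.072 ]
 [ 0.6054  0.0371  0.072 ]] [np.float64(0.21108722707845615), np.float64(0.2374516082364137), np.float64(0.21540405911411678), np.float64(0.23609842863869732)]
top blue [[233.  214. ]
 [234.4 211.2]
 [244.8 216.4]
 [243.4 219.2]]
[[0.5538 0.2791 0.029 ]
 [0.5596 0.2765 0.029 ]
 [0.5496 0.255  0.029 ]
 [0.5439 0.2576 0.029 ]]
scene blue [[244.8699 253.179 ]
 [350.7475 236.4063]
 [352.1001 244.9445]
 [246.2225 261.7172]]
[[0.5561 0.2772 0.029 ]
 [0.4849 0.0852 0.029 ]
 [0.4669 0.094  0.029 ]
 [0.5374 0.2828 0.029 ]]
```

View pics/c1.png

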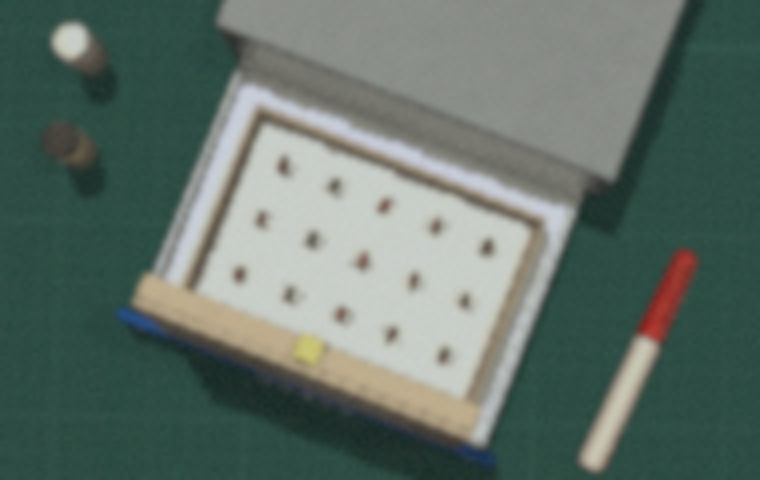

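View pics/c2.png

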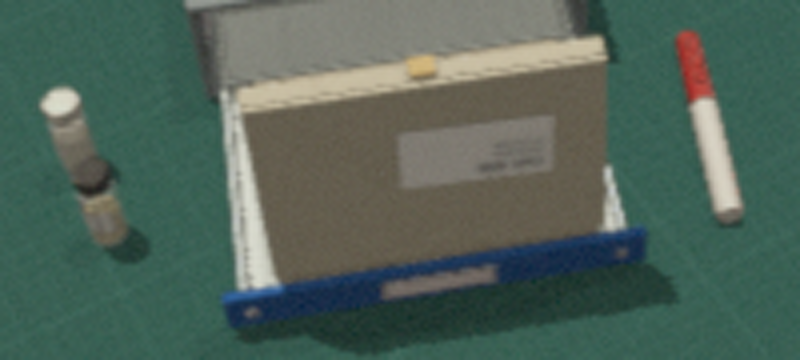

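Crops, in full-image pixels:
- **Cabinet roof front edge, top view:** (259.5,140.5) to (358,180.8).
- **Blue front's top edge:** top view (235,213.7) to (328,250), scene view (246,254) to (351,238).
- **Lid's free outer edge:** top view (238,210.5) to (323,243), scene view (251,208) to (341.5,194.5).
- **Lid:** close to upright.

```bash
python3 - <<'E'
from h import *
np.set_printoptions(precision=4,suppress=True)
t=pickle.load(open('top0.pkl','rb')); s=pickle.load(open('scene0.pkl','rb'))
P=lambda f:f['mtx']@np.c_[cv2.Rodrigues(f['rvec'])[0],f['tvec'].ravel()]
def tri(a,b):
    x=cv2.triangulatePoints(P(t),P(s),np.array(a,float).reshape(2,1),np.array(b,float).reshape(2,1)).ravel();x=x[:3]/x[3]
    print('tri',x,'err',proj(t,x)[0]-a,proj(s,x)[0]-b); return x
cl,cr=ray(t,(259.5,140.5),.072),ray(t,(358,180.8),.072)
print('cab front',cl,cr,np.linalg.norm(cl-cr)); o=(cl+cr)/2
bl,br=ray(t,(235,213.7),.029),ray(t,(328,250),.029); print('blue top',bl,br,np.linalg.norm(bl-br))
bl2,br2=ray(s,(246,254),.029),ray(s,(351.2,238),.029); print('blue scene',bl2,br2,np.linalg.norm(bl2-br2))
L=[tri((238.2,210.5),(251.2,208)),tri((323,243),(341.5,194.5)),tri((241.7,203.7),(249.5,202.5)),tri((325,236.2),(340.7,189.5))]
y=(cl-cr)/np.linalg.norm(cl-cr); x=np.array([y[1],-y[0],0]); print('x',x,'yaw',np.arctan2(x[1],x[0]))
for n,p in dict(bl=bl,br=br,bl2=bl2,br2=br2,L0=L[0],L1=L[1],L2=L[2],L3=L[3],wv=ray(t,(223,145.5),.052),bv=ray(t,(220.5,170),.052),m0=ray(t,(376,199),.015),m1=ray(t,(353.5,250),.015)).items(): print(n,p,'cab',(p-o)@x,(p-o)@y)
print('o',o)
from station import ctrl
from scipy.spatial.transform import Rotation as Ro
q=ctrl.sense()['tcp_rot'];print(Ro.from_quat(np.r_[q[1:],q[0]]).as_matrix())
E
```

```bash
cat > st.py <<'E'
from station import ctrl
import numpy as np
from scipy.spatial.transform import Rotation as Ro
s=ctrl.sense();q=s['tcp_rot'];p=s['ee_pos'];d=p[:2]-[.661,.1281]
M=Ro.from_quat(np.r_[q[1:],q[0]]).as_matrix()
F=s['ft_force']
print('t%.2f cab x %.4f y %.4f tipz %.4f yawerr %.3f  F cab %.1f %.1f %.1f'%(s['clock'],d@[.9345,-.3559],d@[.3559,.9345],p[2]-.182,np.arctan2(-M[1,0],-M[0,0])+.364,F[:2]@[.9345,-.3559],F[:2]@[.3559,.9345],F[2]))
E
```

shift_gripper(
  deltas=[
    {"spin":0.049},
    {"x":-0.043,"y":-0.032},
    {"x":-0.043,"y":-0.032},
    {"x":-0.043,"y":-0.032},
    {"x":-0.043,"y":-0.032},
    {"x":-0.043,"y":-0.032},
    {"x":-0.043,"y":-0.032},
    {"x":-0.043,"y":-0.032},
  ],
)

```text
clock: 1.1
ee_pos: [0.4112, 0.3237, 0.4045]
tcp_rot: [-0.0, 0.181, 0.984, -0.0]
ft_force: [1.2, -0.0, 0.1]
finger_gap: 0.088
finger_force: 0.0
```

```bash
python3 st.py
```

```text
t1.10 cab x -0.3030 y 0.0939 tipz 0.2225 yawerr 0.000  F cab 1.2 0.4 0.1
```

shift_gripper(
  deltas=[
    {"x":-0.04,"y":-0.032},
    {"x":-0.04,"y":-0.032},
    {"x":-0.04,"y":-0.032},
    {"z":0.04},
    {"z":0.04},
    {"z":0.017},
    {},
  ],
)

```text
clock: 1.98
ee_pos: [0.4883, 0.193, 0.3069]
tcp_rot: [-0.001, 0.181, 0.984, -0.001]
ft_force: [-0.1, -0.3, 0.8]
finger_gap: 0.0881
finger_force: 0.0
```

```bash
python3 st.py
```

```text
t1.98 cab x -0.1845 y -0.0008 tipz 0.1249 yawerr 0.000  F cab 0.1 -0.3 0.8
```

shift_gripper(
  deltas=[
    {"x":-0.015},
    {"x":-0.015},
    {"x":-0.007},
    {"x":-0.008},
    {"x":-0.008},
    {"x":-0.008},
    {"x":-0.008,"z":0.001},
    {},
  ],
)

```text
clock: 2.98
ee_pos: [0.5537, 0.1679, 0.3065]
tcp_rot: [0.0, 0.181, 0.983, -0.0]
ft_force: [0.1, 0.1, 0.7]
finger_gap: 0.0874
finger_force: 0.0
```

```bash
python3 st.py && python3 - <<'E'
from station import ctrl
import cv2
a=[ctrl.grab_frame(n)['img'] for n in('scene','top')]
a=[cv2.resize(a[0][170:275,190:390],None,fx=4,fy=2.85),cv2.resize(a[1][130:260,205:405],None,fx=4,fy=2.3)]
cv2.imwrite('pics/m1.png',cv2.vconcat(a)[:600,:,::-1])
E
```

```text
t2.98 cab x -0.1145 y -0.0010 tipz 0.1245 yawerr -0.001  F cab 0.1 0.1 0.7
```

View pics/m1.png

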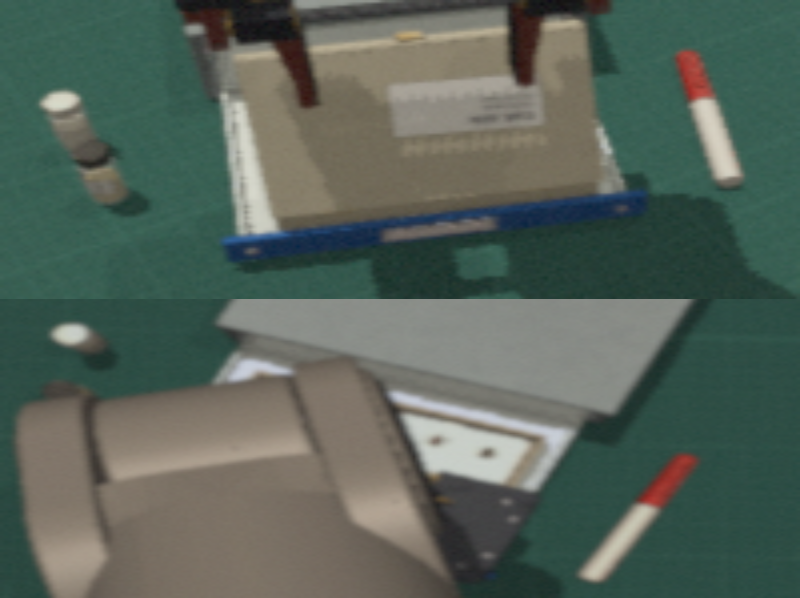

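The lid leans about 20° forward under both fingertips (crop (305,100) and (525,80)). The box, vials and marker have not moved. I'll carry on along the arc.

shift_gripper(
  deltas=[
    {"x":-0.008,"z":0.001},
    {"x":-0.008,"z":0.002},
    {"x":-0.008,"z":0.003},
    {"x":-0.007,"z":0.004},
    {"x":-0.007,"z":0.004},
    {"x":-0.006,"z":0.005},
    {"x":-0.005,"z":0.005},
    {"x":-0.005,"z":0.006},
  ],
)

```text
clock: 4.08
ee_pos: [0.6038, 0.1491, 0.2763]
tcp_rot: [0.0, 0.181, 0.984, 0.0]
ft_force: [-0.4, 0.0, 0.1]
finger_gap: 0.0878
finger_force: 0.3
```

```bash
python3 st.py
```

```text
t4.08 cab x -0.0609 y -0.0007 tipz 0.0943 yawerr 0.000  F cab -0.4 -0.1 0.1
```

shift_gripper(
  deltas=[
    {"x":-0.004,"z":0.006},
    {"x":-0.003,"z":0.006},
    {"x":-0.003,"z":0.006},
    {"x":-0.002,"z":0.006},
    {"x":-0.002,"z":0.006},
    {"z":0.004},
    {},
  ],
)

```text
clock: 4.95
ee_pos: [0.6164, 0.1441, 0.2423]
tcp_rot: [-0.0, 0.181, 0.983, -0.0]
ft_force: [0.2, 0.4, -0.1]
finger_gap: 0.0878
finger_force: 0.0
```

```bash
python3 st.py
```

```text
t4.95 cab x -0.0474 y -0.0009 tipz 0.0603 yawerr 0.000  F cab 0.1 0.4 -0.1
```

shift_gripper(
  deltas=[
    {"z":0.003},
    {"z":0.003},
    {"z":0.002},
    {},
  ],
)

```text
clock: 5.45
ee_pos: [0.6165, 0.1443, 0.2345]
tcp_rot: [-0.0, 0.181, 0.984, -0.0]
ft_force: [1.4, -0.3, -0.4]
finger_gap: 0.0878
finger_force: 0.0
```

```bash
python3 st.py
```

```text
t5.45 cab x -0.0473 y -0.0007 tipz 0.0525 yawerr 0.000  F cab 1.4 0.2 -0.4
```

shift_gripper(
  deltas=[
    {"z":0.001},
    {"z":0.001},
    {},
  ],
)

```text
clock: 5.82
ee_pos: [0.6167, 0.1441, 0.2342]
tcp_rot: [0.0, 0.181, 0.983, 0.0]
ft_force: [-4.2, -1.1, 12.4]
finger_gap: 0.0875
finger_force: 6.3
```

```bash
python3 st.py
```

```text
t5.83 cab x -0.0471 y -0.0008 tipz 0.0522 yawerr 0.000  F cab -3.5 -2.6 12.4
```

Contact at tip z 0.052 with 12 N is where the shut lid should be. I'll press slightly more, lift, go back in front of the tray and look.

shift_gripper(
  deltas=[
    {"z":0.001},
    {},
    {"z":-0.02},
    {"z":-0.03},
    {"x":0.04},
    {"x":0.05},
    {"x":0.05},
    {"x":0.02},
  ],
)

```text
clock: 6.82
ee_pos: [0.4647, 0.2022, 0.282]
tcp_rot: [-0.001, 0.18, 0.984, 0.0]
ft_force: [0.7, 0.4, 0.5]
finger_gap: 0.0879
finger_force: 0.0
```

```bash
python3 st.py && python3 - <<'E'
from station import ctrl
import cv2
a=[ctrl.grab_frame(n)['img'] for n in('scene','top')]
a=[cv2.resize(a[0][170:275,190:390],None,fx=4,fy=2.85),cv2.resize(a[1][130:260,205:405],None,fx=4,fy=2.3)]
cv2.imwrite('pics/m2.png',cv2.vconcat(a)[:600,:,::-1])
E
```

```text
t6.83 cab x -0.2098 y -0.0006 tipz 0.1000 yawerr 0.003  F cab 0.5 0.6 0.5
```

View pics/m2.png

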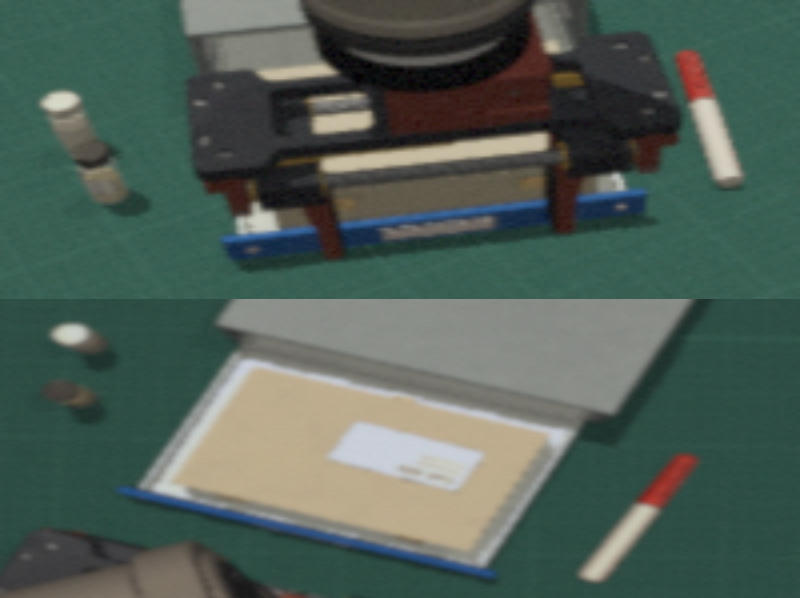

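The lid is shut flat and the box sits square in the tray (top crop (170–550, 370–560)). The blue front, vials and marker are where they were. Next I lower to the front and push.

shift_gripper(
  deltas=[
    {"z":0.03},
    {"z":0.03},
    {"z":0.024},
    {"x":-0.015},
    {"x":-0.015},
    {"x":-0.006},
    {"x":-0.004},
    {"x":-0.003},
  ],
)

```text
clock: 7.92
ee_pos: [0.5074, 0.1859, 0.198]
tcp_rot: [0.0, 0.181, 0.984, 0.0]
ft_force: [0.5, 0.1, -0.5]
finger_gap: 0.0881
finger_force: 0.0
```

```bash
python3 st.py
```

```text
t7.92 cab x -0.1641 y -0.0006 tipz 0.0160 yawerr 0.000  F cab 0.5 0.3 -0.5
```

shift_gripper(
  deltas=[
    {"x":-0.003},
    {"x":-0.003},
    {"x":-0.003},
    {"x":-0.003},
    {"x":-0.004},
    {"x":-0.005},
    {"x":-0.005},
    {"x":-0.005},
  ],
)

```text
clock: 8.93
ee_pos: [0.5366, 0.1751, 0.1976]
tcp_rot: [0.0, 0.181, 0.984, 0.0]
ft_force: [-2.3, 4.8, 0.3]
finger_gap: 0.0879
finger_force: 2.1
```

```bash
python3 st.py
```

```text
t8.93 cab x -0.1330 y -0.0003 tipz 0.0156 yawerr 0.001  F cab -3.8 3.7 0.3
```

shift_gripper(
  deltas=[
    {"x":-0.006},
    {"x":-0.006},
    {"x":-0.006},
    {"x":-0.006},
    {"x":-0.006},
    {"x":-0.006},
    {"x":-0.006},
    {"x":-0.006},
  ],
)

```text
clock: 9.93
ee_pos: [0.5815, 0.1584, 0.1976]
tcp_rot: [0.0, 0.181, 0.984, 0.0]
ft_force: [-3.0, 3.9, 1.0]
finger_gap: 0.0878
finger_force: 2.1
```

```bash
python3 st.py
```

```text
t9.93 cab x -0.0851 y -0.0000 tipz 0.0156 yawerr 0.001  F cab -4.1 2.6 1.0
```

shift_gripper(
  deltas=[
    {"x":-0.006},
    {"x":-0.006},
    {"x":-0.006},
    {"x":-0.006},
    {"x":-0.005},
    {"x":-0.005},
    {"x":-0.004},
    {"x":-0.004},
  ],
)

```text
clock: 10.92
ee_pos: [0.6207, 0.1435, 0.1976]
tcp_rot: [0.0, 0.181, 0.984, 0.001]
ft_force: [-2.5, 5.6, 1.3]
finger_gap: 0.0879
finger_force: 2.1
```

```bash
python3 st.py
```

```text
t10.93 cab x -0.0432 y -0.0000 tipz 0.0156 yawerr 0.001  F cab -4.4 4.4 1.3
```

shift_gripper(
  deltas=[
    {"x":-0.003},
    {"x":-0.003},
    {"x":-0.003},
    {"x":-0.003},
    {"x":-0.002},
    {"x":-0.002},
    {"x":-0.002},
    {"x":-0.002},
  ],
)

```text
clock: 11.92
ee_pos: [0.6393, 0.1363, 0.1975]
tcp_rot: [-0.0, 0.181, 0.984, 0.0]
ft_force: [-2.1, 5.2, 1.1]
finger_gap: 0.0879
finger_force: 2.0
```

```bash
python3 st.py
```

```text
t11.93 cab x -0.0232 y -0.0000 tipz 0.0155 yawerr 0.001  F cab -3.8 4.1 1.1
```

shift_gripper(
  deltas=[
    {"x":-0.001},
    {"x":-0.001},
    {"x":-0.001},
    {"x":-0.001},
  ],
)

```text
clock: 12.42
ee_pos: [0.643, 0.1349, 0.1975]
tcp_rot: [-0.0, 0.181, 0.984, 0.0]
ft_force: [-2.7, 4.8, 1.1]
finger_gap: 0.0876
finger_force: 2.0
```

```bash
python3 st.py
```

```text
t12.43 cab x -0.0192 y -0.0001 tipz 0.0155 yawerr 0.001  F cab -4.2 3.5 1.1
```

shift_gripper(
  deltas=[
    {"x":-0.001},
    {"x":-0.001},
    {"x":-0.001},
    {"x":-0.001},
  ],
)

```text
clock: 12.92
ee_pos: [0.6446, 0.1345, 0.1975]
tcp_rot: [-0.003, 0.18, 0.984, 0.0]
ft_force: [-13.6, 5.5, 12.0]
finger_gap: 0.0881
finger_force: 7.7
```

```bash
python3 st.py
```

```text
t12.93 cab x -0.0176 y 0.0002 tipz 0.0155 yawerr 0.003  F cab -14.7 0.3 12.0
```

shift_gripper(
  deltas=[
    {"x":-0.001},
    {"x":-0.001},
  ],
)

```text
clock: 13.18
ee_pos: [0.6453, 0.1344, 0.1976]
tcp_rot: [-0.005, 0.179, 0.984, 0.0]
ft_force: [-19.9, 6.0, 16.9]
finger_gap: 0.0878
finger_force: 10.4
```

```bash
python3 st.py
```

```text
t13.18 cab x -0.0169 y 0.0003 tipz 0.0156 yawerr 0.004  F cab -20.7 -1.4 16.9
```

The force rises at x≈-0.017, where the stop is expected. I'll back off and look.

shift_gripper(
  deltas=[
    {"x":0.005},
    {"x":0.01},
    {"x":0.03},
    {"x":0.03},
    {"x":0.04},
    {"x":0.04},
    {"z":-0.05},
    {"z":-0.05},
  ],
)

```text
clock: 14.18
ee_pos: [0.5034, 0.1865, 0.2986]
tcp_rot: [0.0, 0.181, 0.983, -0.001]
ft_force: [0.7, 0.6, -0.1]
finger_gap: 0.0878
finger_force: 0.0
```

```bash
python3 st.py && python3 - <<'E'
from station import ctrl
import cv2,pickle
f={n:ctrl.grab_frame(n) for n in('scene','top')}; pickle.dump(f,open('end.pkl','wb'))
a=[f[n]['img'] for n in f]
a=[cv2.resize(a[0][100:275,190:390],None,fx=3,fy=2),cv2.resize(a[1][90:250,205:405],None,fx=3,fy=1.5)]
cv2.imwrite('pics/m3.png',cv2.vconcat(a)[:600,:,::-1])
E
```

```text
t14.18 cab x -0.1681 y -0.0015 tipz 0.1166 yawerr -0.001  F cab 0.4 0.8 -0.1
```

View pics/m3.png

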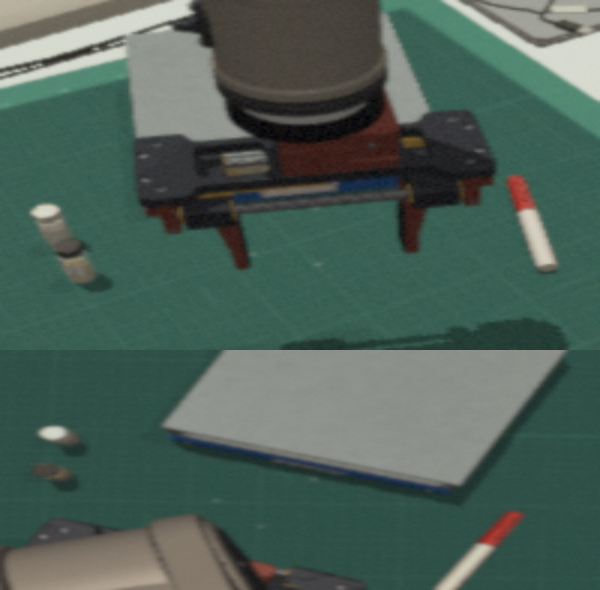

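The blue front now sits against the cabinet along its full width (lower crop, (170,437) to (450,490)). The vials and marker haven't moved and the arm is clear, so I'm handing in.

```bash
python3 -c "
from station import ctrl
print(ctrl.close_job())"
```

```text
the job is handed in; nothing more can be done
None
```

I shut the box lid with the fingertips, then pushed the tray gently in until it met its stop at the cabinet, without moving the vials or the marker; the job was handed in at about 14 s, and no verdict came back.

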